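# Make up a zip kit and a snap kit in their foam trays

### The arm

A 7-joint arm with a two-finger parallel gripper is mounted at the origin on the work surface; the furniture and walls round the work are solid. World frame = base frame: x ahead of the robot, y to its left, z up, the work surface at z = 0. Lengths are in mm, angles in rad, forces in N, time in s.
With the tool pointing down it reaches from about 400 to 925 mm from the base axis. Payload 4.1 kg.
Tool frame: the origin (TCP) lies midway between the tips of the shut fingers; the grasp point (between the pads) lies 19 mm behind it; z points along the fingers, y is the line along which they close (so a half turn about z gives the same grasp; the last joint's range is limited). The gripper opens to 85 mm and grips with 20 to 120 N. Pads are 22 mm wide; open, the fingers measure 114 mm over their backs; the gripper's body (76 mm by 85 mm) begins 54 mm behind the grasp point. The pads swing forward as they close: fully open they stand 13 mm farther back than shut.
Start: joints at [-1.371, 0.398, 0.045, 1.537, -0.019, 1.207, -0.051], TCP at [191.321, 621.241, 231.347] pointing down, gripper open.
Joint ranges: [-2.82, 2.82], [-0.49, 2.23], [-1.37, 1.46], [0, 2.46], [-1.36, 4.5], [0.23, 2], [-2.94, 2.94]. Speed limits (rad/s): [2.57, 2.57, 3.14, 3.14, 3.14, 3.14, 3.14].

### API

Orientations are given as a unit quaternion [w, x, y, z].
In Python, from bench import robot, eyes, workorder gives the robot as it stands.
- The arm moves only by the tool apply_moves, never from a script. Its argument "steps" is a list of rows, each an object with "offset": the shift along the tool's x, y, z in mm, a list of three; "spin": the turn about the tool's z in rad; "gripper": the closure, from -1 (fully open) to 1 (shut). In form: [{"offset": [tx, ty, tz], "spin": spin, "gripper": gripper}, ...]. A call has exactly 10 rows; each row shifts and turns the commanded pose from where the row before left it, along the tool's axes as they then stand; what a row does not reach is not made up. A row lasts 1/10 s, in which the tool goes at most 50 mm and 8.59 degrees, less where a joint would pass 70% of its speed; a pose out of reach is approached as far as the arm can. A call with a gripper value outside its range is refused whole. The fingers move at their own pace and stop on an object; the grip force is fixed at half the most. Time passes only in rows, so rows that do not move let the fingers close, or fill a call up. It gives the time, the measured TCP pose, the force, the opening and the grip force at its end, in the units of the state.
- robot.sense(): the state, without advancing time (a new reading comes with each control period).
- eyes.capture(name): name is "scene" or "top"; returns (picture, depth): 420x560x3 uint8, red, green, blue; 420x560 float32, mm along the optical axis (not along the pixel's ray), 0 where there is no reading.
- eyes.camera_params(name): a dict with "intrinsics" (3x3 intrinsics, pixels), "cam_to_world" (4x4, takes a point from camera to world coordinates). Camera axes: x right, y down, z forward; pixel columns grow to the right and rows downward; lengths in mm; the calibration is good to about 2 mm. A picture is of the moment at which its call begins. camera_params takes no time and is no camera call.
- workorder.job_done(): hands the job in; it is judged then, once.
The state is a dict: "time": time; "joint_positions": joint angles; "dq": joint speeds; "tau": joint torques, N m; "tool_pos": TCP position; "eef_rot": TCP orientation; "ft_force": force on the tool from outside, world axes, zero at the start; "ft_torque": the same for the moment, N m; "width": finger opening in mm; "grasp_force": force on a finger pad.
Only numpy, scipy, OpenCV 4.12 (cv2) and the standard library are available. Lean on these libraries where they do the work, as an engineer would, in place of code of your own. Each camera call takes 0.05 s, during which the arm holds its last target. There are 200 camera calls.

### The job

Make up the two repair kits in their foam-lined trays: the blue zip kit gets the blue fabric pen, the small black glue bottle with the yellow cap and the little white oiler bottle, and the orange snap kit gets the black snap pot with the yellow lid and the hand punch with the black handle. Set each thing fully down in the cut-out made for it, bottles and pot upright and the pen and punch lying in the long slots, and leave it released. The spool of cord and the white balm pot are for another order: leave them where they stand.

Things in the scene. Friction and masses are not known exactly. Their poses are not given: they have to be found in the camera images.
- zip_tray: fixed tray, blue rim, 162 (x) x 156 (y) mm, origin under its centre; black foam top at z = 20 mm, rim 22. Slot for the pen, either way round: 134 long along y x 34 wide, centre x +38, y 0, floor z = 15 (5 deep), with same-depth finger notch x +10..+66, y -30..+30. Round wells: 44 mm wide at x -34, y +36 for the glue, 32 mm wide at x -34, y -36 for the oiler, floor z = 4 (16 deep)
- snap_tray: fixed tray, orange rim, 162 (x) x 156 (y) mm, origin under its centre; black foam top at z = 20 mm, rim 22. Slot for the punch, either way round: 134 long along y x 34 wide, centre x +38, y 0, floor z = 15 (5 deep), with same-depth finger notch x +10..+66, y -30..+30. Round well for the snap pot: 74 mm wide at x -34, y 0, floor z = 4 (16 deep)
- glue: small round glue bottle, black with a yellow cap, standing: diameter 32 mm, 88 mm high, origin at the centre of its underside, z up; straight-sided, may be gripped at any height; 45 g. Goes into the zip kit
- oiler: little white plastic oiler bottle with a pointed nozzle, standing: round body of diameter 19 mm up to 34 mm height, nozzle (narrower) to 58 mm; origin at the centre of its underside, z up; 20 g. Grip the body. Goes into the zip kit
- fabric_pen: blue and white fabric pen lying on the table: 120 mm long along its x axis, 18 mm wide over its clip (from y = -8 to +10 mm), 12 mm high; origin at the middle of its underside, z up; 20 g. Goes into the zip kit
- snap_pot: black round pot with a ribbed yellow lid, standing: pot diameter 57 mm up to 46 mm height, lid diameter 61 mm up to 63 mm; origin at the centre of its underside, z up; 200 g. Goes into the snap kit
- punch_mid (a point): middle of the hand punch, a lying tool 119 mm long, 70 g: round black handle (16 mm) and thinner steel shank (12 mm). The point is on its axis, 8 mm above what it lies on; z up. In this frame the axis runs along (0.464, 0.886), 62.4 deg from x towards y; the handle reaches from 20 mm behind the point to 59 mm ahead. Grip across the handle 5 to 15 mm ahead
- spool: clear round tube of pale cord with a pink cap, standing, diameter 30 mm, 79 mm high, origin at the centre of its underside. Not part of the kits: leave it where it is
- balm_pot: white round pot with a black lid, standing, diameter 67 mm, 57 mm high, origin at the centre of its underside. Not part of the kits: leave it where it is
Things that resemble listed ones, but are neither listed nor needed, are in the scene too. Several things have the shape of the oiler; the one meant has the colours described above.

How it is judged (in metres and radians):
At the end, for the whole second after the job is handed in: All five kit things rest released in their own cut-outs of the right trays: within 12 mm of its centre along tray x and y, bottles and pot upright within 0.15 rad and less than 5 mm above the well floor, pen and punch less than 3.5 mm above the slot floor (x of glue in the frame of zip_tray between -0.046 and -0.022 m and y of glue in the frame of zip_tray between 0.024 and 0.048 m and z of each of glue, oiler in the frame of zip_tray below 0.009 m and angle between each of glue, oiler, snap_pot's own z axis and vertical below 0.15 rad and linear speed of each of glue, oiler, fabric_pen, snap_pot, punch below 0.02 m/s and x of oiler in the frame of zip_tray between -0.046 and -0.022 m and y of oiler in the frame of zip_tray between -0.048 and -0.024 m and x of fabric_pen in the frame of zip_tray between 0.026 and 0.05 m and y of fabric_pen in the frame of zip_tray between -0.012 and 0.012 m and z of fabric_pen in the frame of zip_tray below 0.0185 m and x of snap_pot in the frame of snap_tray between -0.046 and -0.022 m and y of snap_pot in the frame of snap_tray between -0.012 and 0.012 m and z of snap_pot in the frame of snap_tray below 0.009 m and x of punch_mid in the frame of snap_tray between 0.026 and 0.05 m and y of punch_mid in the frame of snap_tray between -0.012 and 0.012 m and z of punch_mid in the frame of snap_tray below 0.0265 m); the robot touches nothing.
It fails at once if the spool of cord, which is for another order, was moved by more than 30 mm (distance of spool from where it was at the start of the episode above 0.03 m).
It fails at once if the balm pot, which is for another order, was moved by more than 30 mm (distance of balm_pot from where it was at the start of the episode above 0.03 m).
It also fails if it takes over 109 s, if anything falls off the work surface, if the arm or the gripper's body presses on something with over 40 N, if the wrist force passes 120 N, or if a joint passes its speed limit or range.

## Working session

There is one attempt and no reset: what is moved stays moved. The work goes in short steps, Python scripts to look and compute and a tool call to move; the robot and the scene stay as the last step left them, time stands still between calls to the robot, and variables do not carry over. Pictures are saved under pics/ and viewed, at most 14 in all, crops included, and the job is handed in when it is done.

Besides the shell and the picture viewer there is one more tool, called after ">>>" as name([rows], argument=value, ...), one row to a line, values as JSON. apply_moves: Moves the arm, as the interface text tells. Its arguments: {"type":"object","properties":{"steps":{"type":"array","items":{"type":"object","properties":{"offset":{"type":"array","items":{"type":"number"}},"spin":{"type":"number"},"gripper":{"type":"number"}}}}},"required":["steps"]}

```bash
mkdir -p pics; ls
python3 - <<'E'
from bench import robot, eyes
import cv2,numpy as np
for n in("scene","top"):
    p,d=eyes.capture(n); cv2.imwrite(f"pics/{n}0.png",p[...,::-1]); np.save(f"pics/{n}0.npy",d)
    c=eyes.camera_params(n); print(n,np.round(c["intrinsics"],1).tolist(),np.round(c["cam_to_world"],3).tolist())
s=robot.sense(); print(s["time"],s["tool_pos"],s["eef_rot"],s["width"])
E
```

```text
pics
scene [[476.3, 0.0, 287.6], [0.0, 476.3, 205.0], [0.0, 0.0, 1.0]] [[0.681, -0.349, 0.644, 0.852], [-0.732, -0.349, 0.585, -449.369], [0.021, -0.869, -0.494, 477.695], [0.0, 0.0, 0.0, 1.0]]
top [[496.2, 0.0, 276.8], [0.0, 496.2, 210.1], [0.0, 0.0, 1.0]] [[0.005, -0.983, 0.184, 402.618], [-1.0, -0.008, -0.017, 75.415], [0.018, -0.184, -0.983, 958.023], [0.0, 0.0, 0.0, 1.0]]
0.1 [191.15826098 620.6602812  230.33213504] [-7.13774930e-05  1.48799546e-01  9.88866958e-01 -9.10878996e-04] 85.15189629565903
```

View pics/scene0.png

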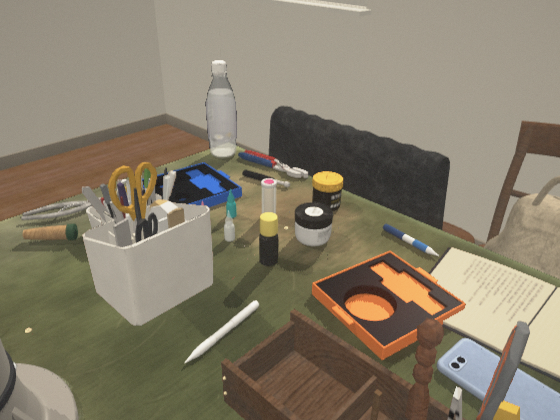

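View pics/top0.png

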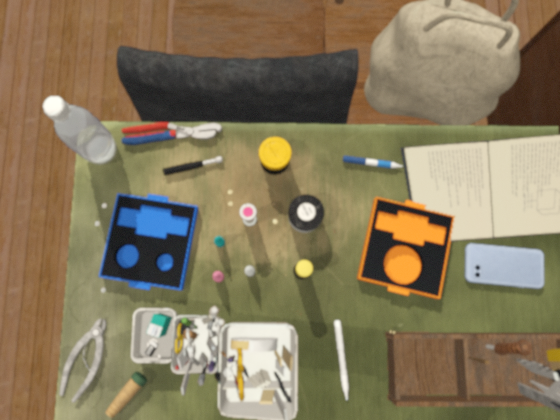

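The scene picture shows the glue at (269,240), the oiler-shaped white bottle at (230,230) with teal ones next to it, the spool at (269,195), the balm pot at (313,224), the snap pot at (327,190) and the pen at (410,240). In the top picture the oiler-shaped things are teal (219,241), pink (218,277) and white (249,271). White fits the description, and I'll confirm it in a crop. The pen is at (372,162) and the punch at (193,166). The long white stylus at (342,358) and the pliers are lookalikes and not needed.

Run:
```python
import cv2
t=cv2.imread("pics/top0.png"); s=cv2.imread("pics/scene0.png")
cv2.imwrite("pics/c1.png",cv2.resize(t[135:295,95:295],None,fx=4,fy=3.75*4/3.75*0.9375,interpolation=3)[:600])
cv2.imwrite("pics/c2.png",cv2.resize(t[140:305,265:465],None,fx=4,fy=4,interpolation=3)[:600])
cv2.imwrite("pics/c3.png",cv2.resize(s[150:300,150:350],None,fx=4,fy=4,interpolation=3))
```

```text
(no output)
```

View pics/c1.png

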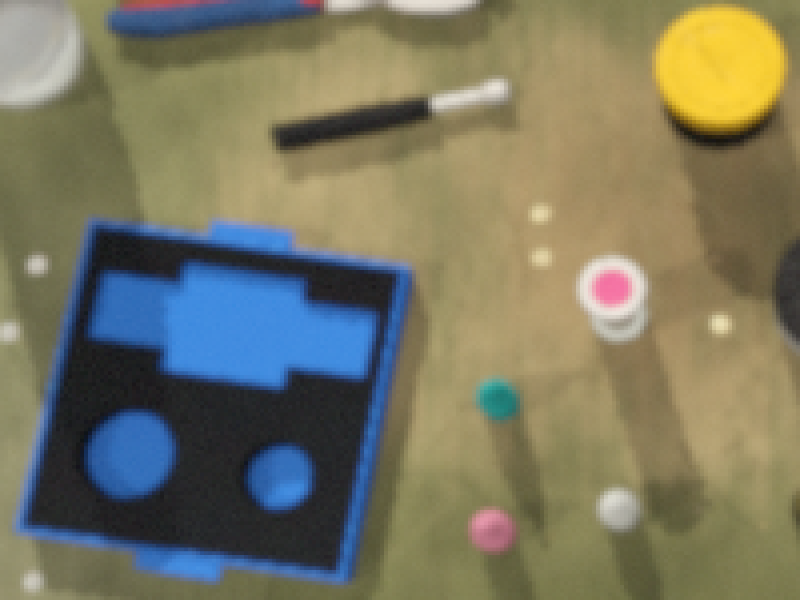

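View pics/c3.png

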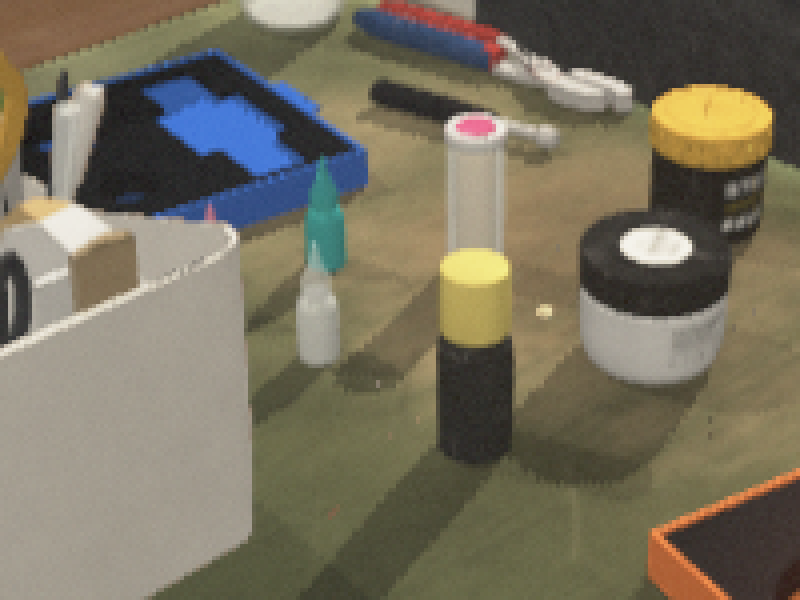

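View pics/c2.png

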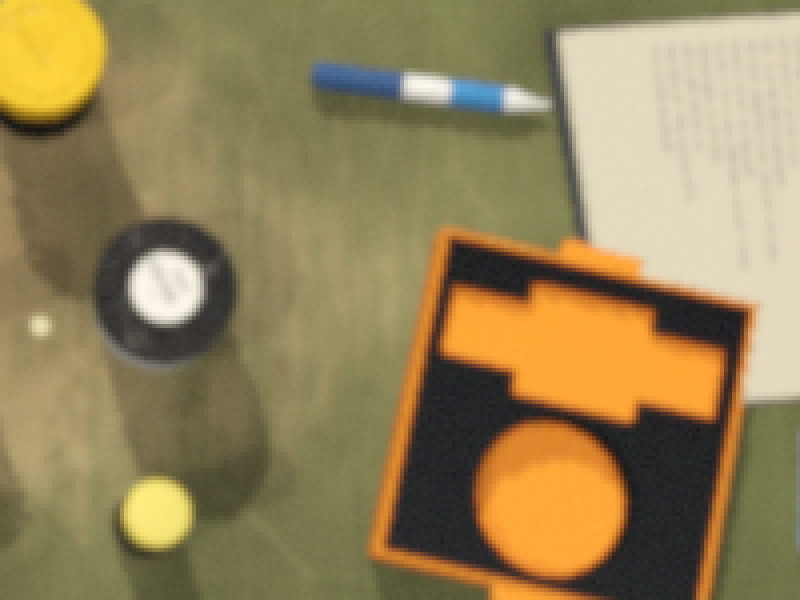

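The crops confirm three oiler shapes: teal c1(498,399), pink c1(492,530) and white c1(619,508), which is c3(318,320). The white one with the white nozzle is the oiler. The glue is at c2(157,514), the pen runs from c2(312,77) to its tip at (552,103), and the punch from c1(278,137) to (508,92) with the handle on the left.

```bash
cat > h.py <<'E'
import numpy as np, cv2
from bench import robot, eyes
C={n:eyes.camera_params(n) for n in("scene","top")}
def ray(n,u,v):
    c=C[n]; T=np.array(c["cam_to_world"]); d=T[:3,:3]@np.linalg.inv(c["intrinsics"])@[u,v,1]
    return T[:3,3],d
def atz(n,u,v,z):
    o,d=ray(n,u,v); return o+d*(z-o[2])/d[2]
def tri(a,b):
    o1,d1=ray("top",*a); o2,d2=ray("scene",*b)
    t,*_=np.linalg.lstsq(np.c_[d1,-d2],o2-o1,rcond=None); p=o1+d1*t[0]; q=o2+d2*t[1]
    return (p+q)/2, np.linalg.norm(p-q)
def fit(px,loc,z):   # tray pose from top pixels
    W=np.array([atz("top",*p,z)[:2] for p in px]); L=np.array(loc,float)
    a=W-W.mean(0); b=L-L.mean(0); th=np.arctan2((b[:,0]*a[:,1]-b[:,1]*a[:,0]).sum(),(a*b).sum())
    R=np.array([[np.cos(th),-np.sin(th)],[np.sin(th),np.cos(th)]]); t=W.mean(0)-R@L.mean(0)
    return R,t,th,np.linalg.norm(W-L@R.T-t,axis=1)
E
python3 - <<'E'
from h import *
np.set_printoptions(precision=1,suppress=True)
c1=lambda x,y:(95+x/4-.375,135+y/3.75-.37); c2=lambda x,y:(265+x/4-.375,140+y/4-.375); c3=lambda x,y:(150+x/4-.375,150+y/4-.375)
sl=[(55,67),(21,67),(55,-67),(21,-67)]
for nm,px,loc in(("zip",[c1(*p) for p in((100,270),(88,338),(378,315),(365,380),(130.5,455),(280,477))],sl+[(-34,36),(-34,-36)]),
 ("snap",[c2(*p) for p in((450,283),(440,357),(727,347),(717,420),(551,498))],sl+[(-34,0)])):
    R,t,th,e=fit(px,loc,20); print(nm,t,"th",round(th,3),"res",e)
    for l in((38,0),(-34,36),(-34,-36),(-34,0)): print("   ",l,R@l+t)
D={n:np.load(f"pics/{n}0.npy") for n in C}
def dep(n,p):
    u,v=map(int,np.round(p)); o,d=ray(n,*p); z=np.median(D[n][v-1:v+2,u-1:u+2]); return o+d*z
for nm,a,b,z in(("glue top",c2(157,514),c3(475,268),88),("oiler tip",c1(619,508),c3(316,245),50),("snappot",c1(721,69),c3(711,117),63),
 ("punch hend",c1(278,137),c3(374,93),8),("punch joint",c1(430,107),c3(492,108),8),("punch tip",c1(508,92),c3(557,138),6),("pen back",c2(314,77),(384,228),6),("pen tip",c2(552,103),(435,252),6),
 ("spool",c1(612,290),c3(475,126),79),("balm",c2(165,290),c3(655,245),57),("teal",c1(498,399),c3(321,160),50)):
    p,e=tri(a,b); print(nm,"tri",p,"gap %.1f"%e,"depth",dep("top",a),"atz",atz("top",*a,z))
E
```

```text
zip [516.3 300.9] th -0.149 res [2.1 0.1 0.9 0.6 1.3 0.7]
    (38, 0) [553.9 295.2]
    (-34, 36) [488.  341.5]
    (-34, -36) [477.3 270.3]
    (-34, 0) [482.7 305.9]
snap [ 509.  -188.6] th -0.226 res [1.8 1.6 1.5 2.  1.9]
    (38, 0) [ 546.  -197.1]
    (-34, 36) [ 483.9 -145.9]
    (-34, -36) [ 467.8 -216. ]
    (-34, 0) [ 475.8 -180.9]
glue top tri [463.1  12.   85. ] gap 1.3 depth [462.3  12.8  89.7] atz [462.4  12.7  88. ]
oiler tip tri [461.2 108.3  56.6] gap 2.0 depth [460.7 109.1  52.3] atz [460.9 109.2  50. ]
snappot tri [680.8  63.7  57.7] gap 1.2 depth [678.7  64.2  63.1] atz [678.7  64.2  63. ]
punch hend tri [656.4 283.    4.1] gap 2.5 depth [654.4 279.8  15.1] atz [656.3 281.4   8. ]
punch joint tri [671.3 205.9  16.3] gap 0.7 depth [671.9 206.6  13.1] atz [673.4 207.3   8. ]
punch tip tri [682.8 168.5   7.2] gap 1.7 depth [683.8 169.6   1.7] atz [682.5 169.2   6. ]
pen back tri [686.9 -73.4   1.1] gap 0.5 depth [684.1 -72.   11.2] atz [685.6 -72.8   6. ]
pen tip tri [ 670.1 -187.8   11.8] gap 4.9 depth [ 673.7 -191.8    4.9] atz [ 673.4 -191.5    6. ]
spool tri [563.9 112.5  76.7] gap 1.3 depth [562.8 112.8  80.3] atz [563.  112.8  79. ]
balm tri [568.7   5.4  54.6] gap 1.6 depth [567.7   6.2  56.9] atz [567.6   6.2  57. ]
teal tri [513.2 164.2  58.3] gap 1.5 depth [514.2 165.9  45.6] atz [513.6 165.5  50. ]
```

Run:
```python
from h import *
D=np.load("pics/top0.npy"); c=C["top"]; T=np.array(c["cam_to_world"])
v,u=np.mgrid[0:420,0:560]; P=np.stack([u,v,np.ones_like(u)],-1)@np.linalg.inv(c["intrinsics"]).T*D[...,None]
W=P@T[:3,:3].T+T[:3,3]; W[D==0]=np.nan
X,Y,Z=W[...,0],W[...,1],W[...,2]
for x0 in range(200,800,50): print(x0,[int(np.nanmax(np.r_[Z[(X>=x0)&(X<x0+50)&(Y>=y0)&(Y<y0+50)],-1])) for y0 in range(400,-351,-50)])
for nm,(u,v) in dict(foamzip=(170,274),slotzip=(160,222),foamsnap=(375,270),slotsnap=(410,228),wellg=(127,258)).items(): print(nm,W[v,u].round(1))
```

```text
200 [16, 28, 30, 6, 6, 104, 116, 157, 165, 5, 14, 69, 69, 70, 70, 70]
250 [15, 17, 47, 47, 144, 153, 203, 153, 155, 6, 15, 57, 58, 13, 58, 11]
300 [16, 17, 48, 67, 137, 154, 198, 138, 154, 6, 15, 69, 70, 70, 84, 173]
350 [12, 16, 47, 68, 148, 151, 143, 131, 135, 11, 15, 47, 69, 67, 63, 60]
400 [5, 26, 26, 27, 25, 58, 5, 6, 88, 5, 22, 26, 27, 26, 24, 17]
450 [6, 25, 24, 24, 25, 58, 61, 5, 93, 85, 24, 27, 20, 26, 27, 18]
500 [5, 26, 25, 26, 26, 60, 81, 5, 60, 59, 6, 25, 24, 25, 26, 18]
550 [5, 26, 25, 24, 26, 6, 83, 79, 62, 60, 6, 25, 25, 26, 25, 17]
600 [5, 25, 26, 24, 6, 7, 5, 64, 57, 6, 5, 26, 10, 15, 17, 15]
650 [230, 230, 7, 19, 20, 16, 5, 67, 67, 6, 18, 16, 16, 17, 16, 16]
700 [230, 228, 19, 22, 20, 18, 6, 66, 65, 7, 5, 7, 11, 15, 16, 16]
750 [2, 5, 53, 98, 105, 113, 111, 112, 105, 94, 5, 6, 5, 4, 6, 3]
foamzip [nan nan nan]
slotzip [553.2 282.3  18.4]
foamsnap [ 464.3 -126.2   21.9]
slotsnap [ 546.1 -198.6   13.2]
wellg [485.1 343.9   7.8]
```

>>> apply_moves([
  {"offset": [0,0,0],"spin": 0.14,"gripper": 0},
  {"offset": [0,0,0],"spin": 0.14,"gripper": 0},
  {"offset": [0,0,0],"spin": 0.14,"gripper": 0},
  {"offset": [0,0,0],"spin": 0.14,"gripper": 0},
  {"offset": [0,0,0],"spin": 0.14,"gripper": 0},
  {"offset": [0,0,0],"spin": 0.14,"gripper": 0},
  {"offset": [0,0,0],"spin": 0.14,"gripper": 0},
  {"offset": [0,0,0],"spin": 0.14,"gripper": 0},
  {"offset": [0,0,0],"spin": 0.14,"gripper": 0},
  {"offset": [0,0,0],"spin": 0.14,"gripper": 0},
])

```text
time: 1.1
tool_pos: [191.1, 620.9, 230.7]
eef_rot: [0.0, 0.753, 0.658, -0.0]
ft_force: [-0.6, 0.1, -0.4]
width: 43.3
grasp_force: 0.0
```

>>> apply_moves([
  {"offset": [-30,21,0],"spin": 0,"gripper": 0},
  {"offset": [-30,21,0],"spin": 0,"gripper": 0},
  {"offset": [-30,21,0],"spin": 0,"gripper": 0},
  {"offset": [-30,21,0],"spin": 0,"gripper": 0},
  {"offset": [-30,21,0],"spin": 0,"gripper": 0},
  {"offset": [-30,21,0],"spin": 0,"gripper": 0},
  {"offset": [-30,21,0],"spin": 0,"gripper": 0},
  {"offset": [-30,21,0],"spin": 0,"gripper": 0},
  {"offset": [-30,21,0],"spin": 0,"gripper": 0},
  {"offset": [-30,21,0],"spin": 0,"gripper": 0},
])

```text
time: 2.1
tool_pos: [361.6, 295.3, 231.1]
eef_rot: [-0.0, 0.751, 0.66, -0.0]
ft_force: [0.3, -0.2, -0.2]
width: 42.4
grasp_force: 0.0
```

>>> apply_moves([
  {"offset": [-28,21,0],"spin": 0,"gripper": 0},
  {"offset": [-29,21,0],"spin": 0,"gripper": 0},
  {"offset": [-29,21,0],"spin": 0,"gripper": 0},
  {"offset": [-29,21,10],"spin": 0,"gripper": 0},
  {"offset": [-28,21,20],"spin": 0,"gripper": 0},
  {"offset": [-28,21,20],"spin": 0,"gripper": 0},
  {"offset": [0,0,20],"spin": 0,"gripper": 0},
  {"offset": [0,0,10],"spin": 0,"gripper": 0},
  {"offset": [0,0,0],"spin": 0,"gripper": 0},
  {"offset": [0,0,0],"spin": 0,"gripper": 0},
])

```text
time: 3.1
tool_pos: [464.5, 112.2, 151.6]
eef_rot: [-0.0, 0.75, 0.661, 0.0]
ft_force: [0.2, -0.0, 0.8]
width: 42.5
grasp_force: 0.0
```

>>> apply_moves([
  {"offset": [-3.4,-3.2,10],"spin": 0,"gripper": 0},
  {"offset": [0,0,25],"spin": 0,"gripper": 0},
  {"offset": [0,0,30],"spin": 0,"gripper": 0},
  {"offset": [0,0,25],"spin": 0,"gripper": 0},
  {"offset": [0,0,20],"spin": 0,"gripper": 0},
  {"offset": [0,0,15],"spin": 0,"gripper": 0},
  {"offset": [0,0,8],"spin": 0,"gripper": 0},
  {"offset": [0,0,0],"spin": 0,"gripper": 0},
  {"offset": [0,0,0],"spin": 0,"gripper": 0},
  {"offset": [0,0,0],"spin": 0,"gripper": 0},
])

```text
time: 4.1
tool_pos: [461.7, 108.6, 19.2]
eef_rot: [0.0, 0.751, 0.661, 0.001]
ft_force: [0.1, 0.0, -0.2]
width: 42.5
grasp_force: 0.0
```

>>> apply_moves([
  {"offset": [0,0,0],"spin": 0,"gripper": 0.2},
  {"offset": [0,0,0],"spin": 0,"gripper": 0.4},
  {"offset": [0,0,0],"spin": 0,"gripper": 0.6},
  {"offset": [0,0,0],"spin": 0,"gripper": 0.8},
  {"offset": [0,0,0],"spin": 0,"gripper": 1},
  {"offset": [0,0,0],"spin": 0,"gripper": 1},
  {"offset": [0,0,0],"spin": 0,"gripper": 1},
  {"offset": [0,0,0],"spin": 0,"gripper": 1},
  {"offset": [0,0,0],"spin": 0,"gripper": 1},
  {"offset": [0,0,0],"spin": 0,"gripper": 1},
])

```text
time: 5.1
tool_pos: [461.1, 108.5, 18.8]
eef_rot: [-0.0, 0.751, 0.66, 0.0]
ft_force: [-1.6, -0.9, 6.4]
width: 15.6
grasp_force: 58.5
```

>>> apply_moves([
  {"offset": [0,0,0],"spin": 0,"gripper": 0.2},
  {"offset": [0,0,0],"spin": 0,"gripper": 0.2},
  {"offset": [0,0,0],"spin": 0,"gripper": 0.2},
  {"offset": [0,0,3],"spin": 0,"gripper": 0.2},
  {"offset": [0,0,2],"spin": 0,"gripper": 0.2},
  {"offset": [0,0,0],"spin": 0,"gripper": 0.5},
  {"offset": [0,0,0],"spin": 0,"gripper": 0.7},
  {"offset": [0,0,0],"spin": 0,"gripper": 1},
  {"offset": [0,0,0],"spin": 0,"gripper": 1},
  {"offset": [0,0,0],"spin": 0,"gripper": 1},
])

```text
time: 6.1
tool_pos: [460.9, 108.3, 13.3]
eef_rot: [-0.0, 0.751, 0.66, 0.0]
ft_force: [-0.0, 0.7, -0.9]
width: 16.2
grasp_force: 58.6
```

Run:
```python
from h import *
p,d=eyes.capture("scene"); cv2.imwrite("pics/g1.png",cv2.resize(p[170:270,170:310,::-1],None,fx=5,fy=5,interpolation=3))
s=robot.sense(); print(s["width"],s["tool_pos"],s["grasp_force"],s["ft_force"])
```

```text
16.167008911551996 [460.90694071 108.32039907  13.32010629] 58.55439711827785 [-0.5725165   0.15606231  0.03597657]
```

View pics/g1.png

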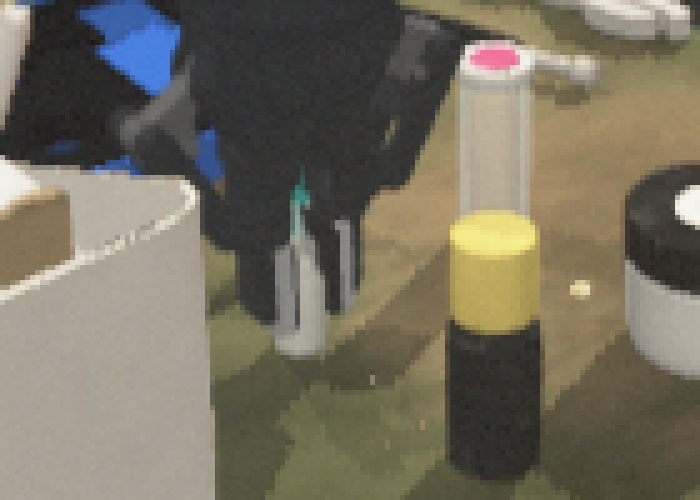

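White oiler is gripped upright by the body, at g1(300,320). The pad tips sit about a third of the way up.

>>> apply_moves([
  {"offset": [0,0,-20],"spin": 0,"gripper": 1},
  {"offset": [0,0,-40],"spin": 0,"gripper": 1},
  {"offset": [0,0,-40],"spin": 0,"gripper": 1},
  {"offset": [25,-1,0],"spin": 0,"gripper": 1},
  {"offset": [35,-1,0],"spin": 0,"gripper": 1},
  {"offset": [40,-1,0],"spin": 0,"gripper": 1},
  {"offset": [35,-1,0],"spin": 0,"gripper": 1},
  {"offset": [28,-0.6,0],"spin": 0,"gripper": 1},
  {"offset": [0,0,0],"spin": 0,"gripper": 1},
  {"offset": [0,0,0],"spin": 0,"gripper": 1},
])

```text
time: 7.15
tool_pos: [476.8, 270.5, 113.0]
eef_rot: [0.0, 0.75, 0.661, -0.0]
ft_force: [0.3, -0.9, -0.4]
width: 16.3
grasp_force: 58.7
```

```bash
cat >> h.py <<'E'
def go(x,y,z):
    s=robot.sense(); q=s["eef_rot"]; a=2*np.arctan2(q[2],q[1]); d=np.array([x,y,z])-s["tool_pos"]
    print("tx %.1f ty %.1f tz %.1f"%(d[0]*np.cos(a)+d[1]*np.sin(a), d[0]*np.sin(a)-d[1]*np.cos(a), -d[2]),"psi %.1f"%np.degrees(a-np.pi/2),"w %.1f F %.0f"%(s["width"],s["grasp_force"]),s["tool_pos"].round(1),s["time"])
E
python3 -c "
from h import *
go(477.3,270.3,21.5)"
```

```text
tx -0.2 ty 0.5 tz 91.5 psi -7.3 w 16.3 F 59 [476.8 270.5 113. ] 7.15
```

>>> apply_moves([
  {"offset": [0,0.5,15],"spin": 0,"gripper": 1},
  {"offset": [0,0,25],"spin": 0,"gripper": 1},
  {"offset": [0,0,20],"spin": 0,"gripper": 1},
  {"offset": [0,0,15],"spin": 0,"gripper": 1},
  {"offset": [0,0,10],"spin": 0,"gripper": 1},
  {"offset": [0,0,4],"spin": 0,"gripper": 1},
  {"offset": [0,0,3],"spin": 0,"gripper": 1},
  {"offset": [0,0,0],"spin": 0,"gripper": 1},
  {"offset": [0,0,0],"spin": 0,"gripper": 1},
  {"offset": [0,0,0],"spin": 0,"gripper": 1},
])

```text
time: 8.15
tool_pos: [478.0, 270.8, 21.9]
eef_rot: [-0.0, 0.751, 0.66, 0.001]
ft_force: [-1.1, -1.3, -0.7]
width: 16.5
grasp_force: 58.7
```

>>> apply_moves([
  {"offset": [0,0,0],"spin": 0,"gripper": 0.7},
  {"offset": [0,0,0],"spin": 0,"gripper": 0.5},
  {"offset": [0,0,0],"spin": 0,"gripper": 0.35},
  {"offset": [0,0,0],"spin": 0,"gripper": 0.25},
  {"offset": [0,0,0],"spin": 0,"gripper": 0.2},
  {"offset": [0,0,-5],"spin": 0,"gripper": 0.2},
  {"offset": [0,0,-15],"spin": 0,"gripper": 0.2},
  {"offset": [0,0,-35],"spin": 0,"gripper": 0.1},
  {"offset": [0,0,-45],"spin": 0,"gripper": 0},
  {"offset": [0,0,-45],"spin": 0,"gripper": 0},
])

```text
time: 9.15
tool_pos: [477.5, 270.0, 168.8]
eef_rot: [0.0, 0.751, 0.66, 0.0]
ft_force: [1.2, 1.2, -0.5]
width: 42.7
grasp_force: 0.0
```

```bash
python3 -c "
from h import *
go(462.6,12.5,167)"
```

```text
tx -257.3 ty 18.2 tz 1.8 psi -7.4 w 42.7 F 0 [477.5 270.  168.8] 9.15
```

>>> apply_moves([
  {"offset": [-25,2,0],"spin": 0,"gripper": -0.4},
  {"offset": [-35,2.2,0],"spin": 0,"gripper": -0.4},
  {"offset": [-40,3,0],"spin": 0,"gripper": -0.4},
  {"offset": [-40,3,0],"spin": 0,"gripper": -0.4},
  {"offset": [-40,3,0],"spin": 0,"gripper": -0.4},
  {"offset": [-40,3,0],"spin": 0,"gripper": -0.4},
  {"offset": [-37,2,0],"spin": 0,"gripper": -0.4},
  {"offset": [0,0,10],"spin": 0,"gripper": -0.4},
  {"offset": [0,0,15],"spin": 0,"gripper": -0.4},
  {"offset": [0,0,15],"spin": 0,"gripper": -0.4},
])

```text
time: 10.15
tool_pos: [463.4, 13.4, 126.8]
eef_rot: [0.0, 0.751, 0.66, 0.001]
ft_force: [0.2, 0.1, 0.2]
width: 59.6
grasp_force: 0.0
```

Run:
```python
from h import *
p,d=eyes.capture("scene"); q,_=eyes.capture("top")
cv2.imwrite("pics/g2.png",np.hstack([cv2.resize(p[120:270,130:320,::-1],None,fx=2.6,fy=2.6,interpolation=3),cv2.resize(q[185:305,95:195,::-1],None,fx=3,fy=3.25,interpolation=3)]))
go(462.6,12.5,42)
```

```text
tx -0.8 ty 1.1 tz 83.5 psi -7.3 w 59.4 F 0 [461.6  13.4 125.5] 10.25
```

View pics/g2.png

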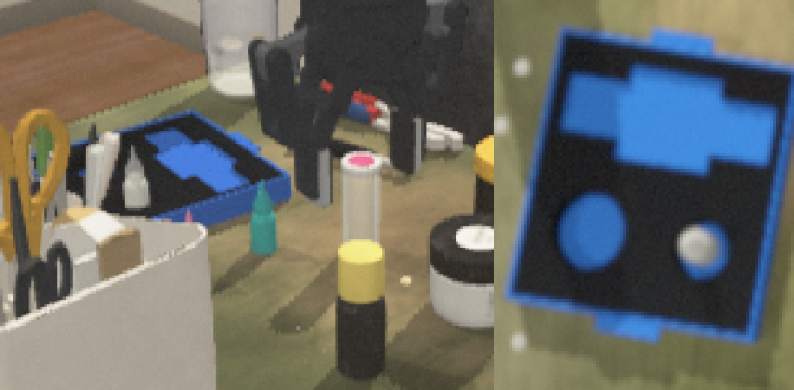

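The oiler stands upright in its well, at g2(137,180) and g2(700,245). Next is the glue.

>>> apply_moves([
  {"offset": [-0.8,0.2,12],"spin": 0,"gripper": -0.4},
  {"offset": [0,0,20],"spin": 0,"gripper": -0.4},
  {"offset": [0,0,25],"spin": 0,"gripper": -0.4},
  {"offset": [0,0,17],"spin": 0,"gripper": -0.4},
  {"offset": [0,0,10],"spin": 0,"gripper": -0.2},
  {"offset": [0,0,0],"spin": 0,"gripper": 0.1},
  {"offset": [0,0,0],"spin": 0,"gripper": 0.3},
  {"offset": [0,0,0],"spin": 0,"gripper": 1},
  {"offset": [0,0,0],"spin": 0,"gripper": 1},
  {"offset": [0,0,0],"spin": 0,"gripper": 1},
])

```text
time: 11.25
tool_pos: [463.4, 12.6, 42.8]
eef_rot: [0.0, 0.751, 0.661, 0.001]
ft_force: [-0.0, 0.6, 0.2]
width: 28.4
grasp_force: 59.0
```

>>> apply_moves([
  {"offset": [0,0,0],"spin": 0,"gripper": 1},
  {"offset": [0,0,-15],"spin": 0,"gripper": 1},
  {"offset": [0,0,-35],"spin": 0,"gripper": 1},
  {"offset": [0,0,-45],"spin": 0,"gripper": 1},
  {"offset": [0,0,-25],"spin": 0,"gripper": 1},
  {"offset": [25,-1.5,0],"spin": 0,"gripper": 1},
  {"offset": [40,-2,0],"spin": 0,"gripper": 1},
  {"offset": [42,-2.5,0],"spin": 0,"gripper": 1},
  {"offset": [42,-2.5,0],"spin": 0,"gripper": 1},
  {"offset": [42,-2.5,0],"spin": 0,"gripper": 1},
])

```text
time: 12.25
tool_pos: [476.2, 204.9, 162.5]
eef_rot: [-0.0, 0.751, 0.66, 0.0]
ft_force: [0.6, -0.8, -0.3]
width: 28.4
grasp_force: 59.2
```

```bash
python3 -c "
from h import *
go(488,341.5,46.5)"
```

```text
tx 137.0 ty -5.7 tz 116.0 psi -7.3 w 28.4 F 59 [476.2 204.9 162.5] 12.25
```

>>> apply_moves([
  {"offset": [42,-1.7,0],"spin": 0,"gripper": 1},
  {"offset": [40,-2,0],"spin": 0,"gripper": 1},
  {"offset": [33,-1.5,0],"spin": 0,"gripper": 1},
  {"offset": [22,-0.5,0],"spin": 0,"gripper": 1},
  {"offset": [0,0,20],"spin": 0,"gripper": 1},
  {"offset": [0,0,30],"spin": 0,"gripper": 1},
  {"offset": [0,0,20],"spin": 0,"gripper": 1},
  {"offset": [0,0,10],"spin": 0,"gripper": 1},
  {"offset": [0,0,0],"spin": 0,"gripper": 1},
  {"offset": [0,0,0],"spin": 0,"gripper": 1},
])

```text
time: 13.25
tool_pos: [488.9, 340.0, 83.1]
eef_rot: [0.0, 0.751, 0.66, 0.001]
ft_force: [0.0, 0.1, -1.2]
width: 28.1
grasp_force: 59.2
```

```bash
python3 -c "
from h import *
go(488,341.5,47.5)"
```

```text
tx 1.3 ty -1.1 tz 35.6 psi -7.3 w 28.1 F 59 [488.9 340.   83.1] 13.25
```

>>> apply_moves([
  {"offset": [1,-0.8,10],"spin": 0,"gripper": 1},
  {"offset": [0,0,12],"spin": 0,"gripper": 1},
  {"offset": [0,0,8],"spin": 0,"gripper": 1},
  {"offset": [0,0,4],"spin": 0,"gripper": 1},
  {"offset": [0,0,2],"spin": 0,"gripper": 1},
  {"offset": [0,0,0],"spin": 0,"gripper": 1},
  {"offset": [0,0,0],"spin": 0,"gripper": 0.3},
  {"offset": [0,0,0],"spin": 0,"gripper": 0.1},
  {"offset": [0,0,0],"spin": 0,"gripper": 0},
  {"offset": [0,0,0],"spin": 0,"gripper": -0.3},
])

```text
time: 14.25
tool_pos: [487.7, 341.0, 46.2]
eef_rot: [0.0, 0.751, 0.66, 0.0]
ft_force: [-0.3, -0.3, 0.9]
width: 55.1
grasp_force: 0.0
```

>>> apply_moves([
  {"offset": [0,0,0],"spin": 0,"gripper": -0.4},
  {"offset": [0,0,-20],"spin": 0,"gripper": -0.4},
  {"offset": [0,0,-40],"spin": 0,"gripper": -0.4},
  {"offset": [0,0,-45],"spin": 0,"gripper": -0.4},
  {"offset": [0,0,-20],"spin": 0,"gripper": -0.2},
  {"offset": [-25,10,0],"spin": 0,"gripper": 0},
  {"offset": [-38,20,0],"spin": 0,"gripper": 0},
  {"offset": [-40,20,0],"spin": 0,"gripper": 0},
  {"offset": [-40,20,0],"spin": 0,"gripper": 0},
  {"offset": [-40,20,0],"spin": 0,"gripper": 0},
])

```text
time: 15.25
tool_pos: [553.9, 146.4, 171.5]
eef_rot: [-0.0, 0.751, 0.661, 0.0]
ft_force: [0.6, 1.1, 0.1]
width: 42.6
grasp_force: 0.0
```

```bash
python3 -c "
from h import *
go(679.5,-132.2,100)"
```

```text
tx -260.4 ty 160.1 tz 71.5 psi -7.3 w 42.6 F 0 [553.9 146.4 171.5] 15.25
```

>>> apply_moves([
  {"offset": [-36,22,0],"spin": 0,"gripper": 0},
  {"offset": [-38,23,0],"spin": 0,"gripper": 0},
  {"offset": [-38,23,0],"spin": 0,"gripper": 0},
  {"offset": [-38,23,0],"spin": 0,"gripper": 0},
  {"offset": [-38,23,0],"spin": 0,"gripper": 0},
  {"offset": [-38,23,10],"spin": 0,"gripper": 0},
  {"offset": [-32,20,30],"spin": 0,"gripper": 0},
  {"offset": [0,0,30],"spin": -0.024,"gripper": 0},
  {"offset": [0,0,20],"spin": 0,"gripper": 0},
  {"offset": [0,0,0],"spin": 0,"gripper": 0},
])

```text
time: 16.25
tool_pos: [673.8, -127.4, 77.5]
eef_rot: [-0.003, 0.743, 0.669, -0.002]
ft_force: [0.1, 1.2, 0.8]
width: 43.0
grasp_force: 0.0
```

Run:
```python
from h import *
p,d=eyes.capture("top")
cv2.imwrite("pics/g3.png",np.hstack([cv2.resize(p[130:200,310:430,::-1],None,fx=3.3,fy=4,interpolation=3),cv2.resize(p[185:305,95:195,::-1],None,fx=3,fy=280/120,interpolation=3)]))
go(679.5,-132.2,3)
```

```text
tx -4.2 ty 4.7 tz 76.8 psi -6.0 w 42.5 F 0 [ 675.3 -127.6   79.8] 16.3
```

View pics/g3.png

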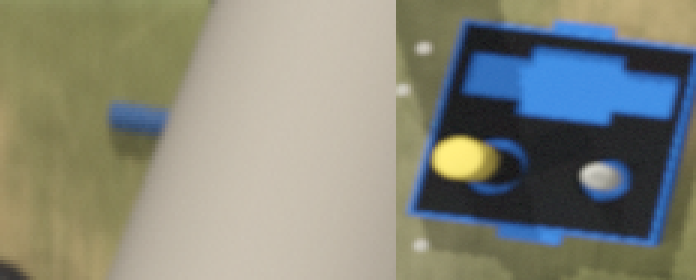

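The glue stands in its well at g3(480,160); the apparent lean is perspective. Now down to the pen.

>>> apply_moves([
  {"offset": [-4,4,10],"spin": 0,"gripper": 0},
  {"offset": [0,0,20],"spin": 0,"gripper": 0},
  {"offset": [0,0,15],"spin": 0,"gripper": 0},
  {"offset": [0,0,10],"spin": 0,"gripper": 0},
  {"offset": [0,0,5],"spin": 0,"gripper": 0},
  {"offset": [0,0,0],"spin": 0,"gripper": 0},
  {"offset": [0,0,0],"spin": 0,"gripper": 0},
  {"offset": [0,0,0],"spin": 0,"gripper": 0},
  {"offset": [0,0,0],"spin": 0,"gripper": 0},
  {"offset": [0,0,0],"spin": 0,"gripper": 0},
])

```text
time: 17.3
tool_pos: [680.1, -132.4, 21.8]
eef_rot: [0.0, 0.743, 0.669, 0.0]
ft_force: [0.2, 0.3, -0.2]
width: 42.6
grasp_force: 0.0
```

```bash
python3 -c "
from h import *
go(679.5,-132.2,3)"
```

```text
tx 0.1 ty -0.6 tz 18.8 psi -6.0 w 42.6 F 0 [ 680.1 -132.4   21.8] 17.3
```

>>> apply_moves([
  {"offset": [0,0,8],"spin": 0,"gripper": 0},
  {"offset": [0,0,7],"spin": 0,"gripper": 0},
  {"offset": [0,0,3],"spin": 0,"gripper": 0.2},
  {"offset": [0,0,0],"spin": 0,"gripper": 0.4},
  {"offset": [0,0,0],"spin": 0,"gripper": 0.6},
  {"offset": [0,0,0],"spin": 0,"gripper": 0.8},
  {"offset": [0,0,0],"spin": 0,"gripper": 1},
  {"offset": [0,0,0],"spin": 0,"gripper": 1},
  {"offset": [0,0,0],"spin": 0,"gripper": 1},
  {"offset": [0,0,0],"spin": 0,"gripper": 1},
])

```text
time: 18.3
tool_pos: [680.1, -132.4, 3.6]
eef_rot: [0.0, 0.743, 0.669, 0.0]
ft_force: [-0.0, -0.6, 1.8]
width: 7.7
grasp_force: 60.1
```

>>> apply_moves([
  {"offset": [0,0,-10],"spin": 0,"gripper": 1},
  {"offset": [0,0,-25],"spin": 0,"gripper": 1},
  {"offset": [0,0,-40],"spin": 0,"gripper": 1},
  {"offset": [0,0,-45],"spin": 0,"gripper": 1},
  {"offset": [0,0,-30],"spin": 0,"gripper": 1},
  {"offset": [0,0,0],"spin": 0,"gripper": 1},
  {"offset": [20,-8,0],"spin": 0,"gripper": 1},
  {"offset": [38,-18,0],"spin": 0,"gripper": 1},
  {"offset": [38,-18,0],"spin": 0,"gripper": 1},
  {"offset": [38,-18,0],"spin": 0,"gripper": 1},
])

```text
time: 19.3
tool_pos: [630.8, 8.7, 152.6]
eef_rot: [-0.001, 0.743, 0.669, -0.0]
ft_force: [0.8, 0.5, 0.6]
width: 7.5
grasp_force: 59.9
```

Run:
```python
from h import *
p,d=eyes.capture("scene"); cv2.imwrite("pics/g4.png",cv2.resize(p[60:260,200:460,::-1],None,fx=2.5,fy=2.5,interpolation=3))
go(553.9,295.2,120)
```

```text
tx 267.5 ty -100.4 tz 31.6 psi -5.4 w 7.8 F 60 [628.7  19.4 151.6] 19.35
```

View pics/g4.png

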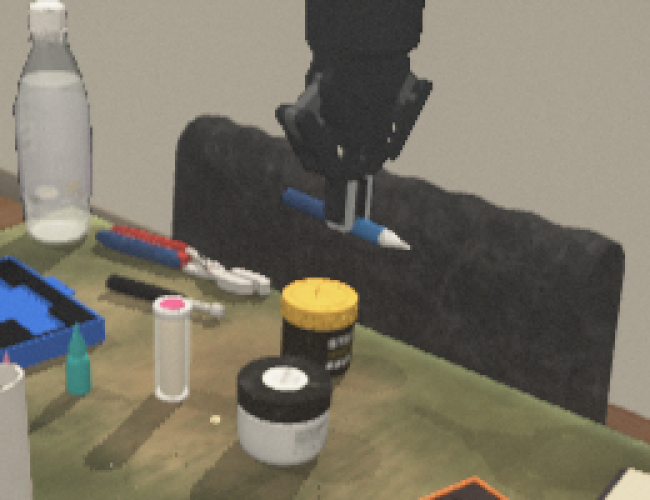

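>>> apply_moves([
  {"offset": [38,-14,0],"spin": 0,"gripper": 1},
  {"offset": [38,-14,0],"spin": 0,"gripper": 1},
  {"offset": [38,-14,0],"spin": 0,"gripper": 1},
  {"offset": [38,-14,0],"spin": 0,"gripper": 1},
  {"offset": [38,-14,0],"spin": 0,"gripper": 1},
  {"offset": [38,-14,0],"spin": 0.02,"gripper": 1},
  {"offset": [25,-10,10],"spin": 0.025,"gripper": 1},
  {"offset": [14,-6,20],"spin": 0,"gripper": 1},
  {"offset": [0,0,0],"spin": 0,"gripper": 1},
  {"offset": [0,0,0],"spin": 0,"gripper": 1},
])

```text
time: 20.35
tool_pos: [561.3, 282.4, 122.9]
eef_rot: [0.0, 0.758, 0.652, -0.001]
ft_force: [0.0, -0.6, -0.7]
width: 7.8
grasp_force: 59.9
```

```bash
python3 -c "
from h import *
go(553.9,295.2,19)"
```

```text
tx 11.5 ty -9.2 tz 103.9 psi -8.5 w 7.8 F 60 [561.3 282.4 122.9] 20.35
```

>>> apply_moves([
  {"offset": [11.5,-9,10],"spin": 0,"gripper": 1},
  {"offset": [0,0,30],"spin": 0,"gripper": 1},
  {"offset": [0,0,25],"spin": 0,"gripper": 1},
  {"offset": [0,0,18],"spin": 0,"gripper": 1},
  {"offset": [0,0,10],"spin": 0,"gripper": 1},
  {"offset": [0,0,5],"spin": 0,"gripper": 1},
  {"offset": [0,0,3],"spin": 0,"gripper": 1},
  {"offset": [0,0,2],"spin": 0,"gripper": 1},
  {"offset": [0,0,0],"spin": 0,"gripper": 1},
  {"offset": [0,0,0],"spin": 0,"gripper": 1},
])

```text
time: 21.35
tool_pos: [554.8, 296.6, 21.0]
eef_rot: [0.0, 0.758, 0.653, 0.001]
ft_force: [0.5, -0.1, -0.7]
width: 7.4
grasp_force: 59.9
```

```bash
python3 -c "
from h import *
go(553.9,295.2,19); print(robot.sense()['ft_force'])"
```

```text
tx -1.5 ty -0.7 tz 2.0 psi -8.5 w 7.4 F 60 [554.8 296.6  21. ] 21.35
[ 0.47534592 -0.11684417 -0.66399392]
```

>>> apply_moves([
  {"offset": [-1,-0.5,1.5],"spin": 0,"gripper": 1},
  {"offset": [0,0,1],"spin": 0,"gripper": 1},
  {"offset": [0,0,0],"spin": 0,"gripper": 1},
  {"offset": [0,0,0],"spin": 0,"gripper": 0.75},
  {"offset": [0,0,0],"spin": 0,"gripper": 0.6},
  {"offset": [0,0,0],"spin": 0,"gripper": 0.5},
  {"offset": [0,0,0],"spin": 0,"gripper": 0.45},
  {"offset": [0,0,-8],"spin": 0,"gripper": 0.45},
  {"offset": [0,0,-25],"spin": 0,"gripper": 0.3},
  {"offset": [0,0,-40],"spin": 0,"gripper": 0},
])

```text
time: 22.35
tool_pos: [551.8, 294.7, 89.8]
eef_rot: [-0.0, 0.758, 0.653, -0.003]
ft_force: [0.1, -0.1, -0.1]
width: 42.2
grasp_force: 0.0
```

>>> apply_moves([
  {"offset": [0,0,-30],"spin": 0,"gripper": 0},
  {"offset": [0,0,0],"spin": -0.13,"gripper": 0},
  {"offset": [0,0,0],"spin": -0.13,"gripper": 0},
  {"offset": [0,0,0],"spin": -0.12,"gripper": 0},
  {"offset": [-10,25,0],"spin": 0,"gripper": 0},
  {"offset": [-10,30,0],"spin": 0,"gripper": 0},
  {"offset": [-10,30,0],"spin": 0,"gripper": 0},
  {"offset": [-3,10,0],"spin": 0,"gripper": 0},
  {"offset": [0,0,0],"spin": 0,"gripper": 0},
  {"offset": [0,0,0],"spin": 0,"gripper": 0},
])

```text
time: 23.35
tool_pos: [652.4, 285.4, 120.6]
eef_rot: [-0.001, 0.621, 0.784, -0.0]
ft_force: [0.5, 0.2, -0.9]
width: 43.0
grasp_force: 0.0
```

Run:
```python
from h import *
p,d=eyes.capture("scene"); q,_=eyes.capture("top")
cv2.imwrite("pics/g5.png",np.hstack([cv2.resize(p[120:250,130:320,::-1],None,fx=2.2,fy=390/130,interpolation=3),cv2.resize(q[185:305,95:215,::-1],None,fx=3,fy=3.25,interpolation=3)]))
go(667.2,234.4,5)
```

```text
tx -53.6 ty 2.8 tz 115.8 psi 13.3 w 42.8 F 0 [652.1 285.9 120.8] 23.45
```

View pics/g5.png

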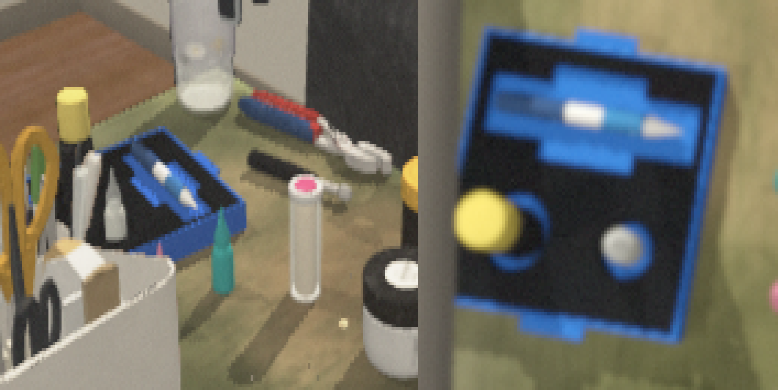

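The pen lies in its slot at g5(600,115), the glue and oiler are seated, and the punch is untouched at g5(300,175).

>>> apply_moves([
  {"offset": [-25,1.5,0],"spin": 0,"gripper": 0.2},
  {"offset": [-28.5,1.3,10],"spin": 0,"gripper": 0.2},
  {"offset": [0,0,25],"spin": 0,"gripper": 0.2},
  {"offset": [0,0,25],"spin": 0,"gripper": 0.2},
  {"offset": [0,0,15],"spin": 0,"gripper": 0.2},
  {"offset": [0,0,5],"spin": 0,"gripper": 0.2},
  {"offset": [0,0,0],"spin": 0,"gripper": 0.2},
  {"offset": [0,0,0],"spin": 0,"gripper": 0.2},
  {"offset": [0,0,0],"spin": 0,"gripper": 0.2},
  {"offset": [0,0,0],"spin": 0,"gripper": 0.2},
])

```text
time: 24.45
tool_pos: [669.4, 233.8, 41.9]
eef_rot: [0.0, 0.621, 0.784, 0.001]
ft_force: [-0.6, 0.4, 0.5]
width: 34.1
grasp_force: 0.0
```

```bash
python3 -c "
from h import *
go(667.2,234.4,5)"
```

```text
tx 1.0 ty -2.0 tz 36.9 psi 13.2 w 34.1 F 0 [669.4 233.8  41.9] 24.45
```

>>> apply_moves([
  {"offset": [1,-1.8,10],"spin": 0,"gripper": 0.2},
  {"offset": [0,0,14],"spin": 0,"gripper": 0.2},
  {"offset": [0,0,8],"spin": 0,"gripper": 0.2},
  {"offset": [0,0,5],"spin": 0,"gripper": 0.2},
  {"offset": [0,0,0],"spin": 0,"gripper": 0.35},
  {"offset": [0,0,0],"spin": 0,"gripper": 0.5},
  {"offset": [0,0,0],"spin": 0,"gripper": 0.7},
  {"offset": [0,0,0],"spin": 0,"gripper": 1},
  {"offset": [0,0,0],"spin": 0,"gripper": 1},
  {"offset": [0,0,0],"spin": 0,"gripper": 1},
])

```text
time: 25.45
tool_pos: [667.1, 234.2, 4.3]
eef_rot: [0.0, 0.621, 0.784, 0.0]
ft_force: [0.2, 0.1, 1.9]
width: 12.8
grasp_force: 59.0
```

>>> apply_moves([
  {"offset": [0,0,0],"spin": 0,"gripper": 1},
  {"offset": [0,0,-10],"spin": 0,"gripper": 1},
  {"offset": [0,0,-25],"spin": 0,"gripper": 1},
  {"offset": [0,0,-45],"spin": 0,"gripper": 1},
  {"offset": [0,0,-45],"spin": 0,"gripper": 1},
  {"offset": [0,0,-30],"spin": 0,"gripper": 1},
  {"offset": [-20,0,0],"spin": 0,"gripper": 1},
  {"offset": [-40,0,0],"spin": 0,"gripper": 1},
  {"offset": [-40,0,0],"spin": 0,"gripper": 1},
  {"offset": [-40,0,0],"spin": 0,"gripper": 1},
])

```text
time: 26.45
tool_pos: [698.2, 95.8, 158.1]
eef_rot: [-0.0, 0.621, 0.784, -0.001]
ft_force: [0.5, -0.4, -1.0]
width: 12.8
grasp_force: 58.9
```

Run:
```python
from h import *
p,d=eyes.capture("scene"); cv2.imwrite("pics/g6.png",cv2.resize(p[60:260,200:460,::-1],None,fx=2.5,fy=2.5,interpolation=3))
go(546+10*.224,-197.1+10*.975,100)
```

```text
tx -231.7 ty -206.7 tz 58.8 psi 12.6 w 12.6 F 59 [699.4  83.9 158.8] 26.5
```

View pics/g6.png

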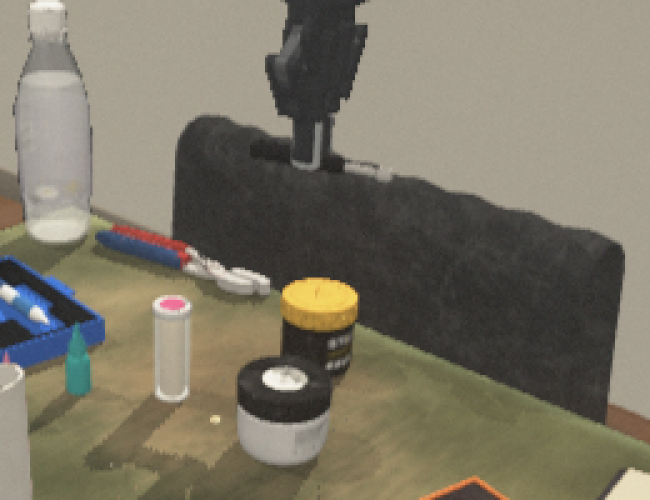

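The punch is held level by the handle, at g6(310,155).

>>> apply_moves([
  {"offset": [-30,-25,0],"spin": 0,"gripper": 1},
  {"offset": [-30,-28,0],"spin": 0,"gripper": 1},
  {"offset": [-31,-28,0],"spin": 0,"gripper": 1},
  {"offset": [-31,-28,0],"spin": 0,"gripper": 1},
  {"offset": [-31,-28,0],"spin": 0,"gripper": 1},
  {"offset": [-31,-28,0],"spin": 0,"gripper": 1},
  {"offset": [-30,-25,0],"spin": 0,"gripper": 1},
  {"offset": [-15,-15,0],"spin": 0.1,"gripper": 1},
  {"offset": [0,0,0],"spin": 0.12,"gripper": 1},
  {"offset": [0,0,0],"spin": 0.12,"gripper": 1},
])

```text
time: 27.5
tool_pos: [550.0, -173.5, 158.4]
eef_rot: [-0.001, 0.747, 0.664, -0.0]
ft_force: [-0.2, 0.2, -1.4]
width: 12.9
grasp_force: 59.0
```

>>> apply_moves([
  {"offset": [0,0,10],"spin": 0.117,"gripper": 1},
  {"offset": [0,0,20],"spin": 0,"gripper": 1},
  {"offset": [0,0,20],"spin": 0,"gripper": 1},
  {"offset": [0,0,10],"spin": 0,"gripper": 1},
  {"offset": [0,0,0],"spin": 0,"gripper": 1},
  {"offset": [0,0,0],"spin": 0,"gripper": 1},
  {"offset": [0,0,0],"spin": 0,"gripper": 1},
  {"offset": [0,0,0],"spin": 0,"gripper": 1},
  {"offset": [0,0,0],"spin": 0,"gripper": 1},
  {"offset": [0,0,0],"spin": 0,"gripper": 1},
])

```text
time: 28.5
tool_pos: [551.9, -172.0, 99.1]
eef_rot: [0.0, 0.782, 0.623, 0.0]
ft_force: [-0.5, 0.9, -1.4]
width: 12.9
grasp_force: 59.0
```

Run:
```python
from h import *
go(546+10*.224,-197.1+10*.975,19.5)
```

```text
tx -15.8 ty -0.1 tz 79.6 psi -12.9 w 12.9 F 59 [ 551.9 -172.    99.1] 28.5
```

>>> apply_moves([
  {"offset": [-15.5,0,10],"spin": 0,"gripper": 1},
  {"offset": [0,0,20],"spin": 0,"gripper": 1},
  {"offset": [0,0,20],"spin": 0,"gripper": 1},
  {"offset": [0,0,12],"spin": 0,"gripper": 1},
  {"offset": [0,0,8],"spin": 0,"gripper": 1},
  {"offset": [0,0,5],"spin": 0,"gripper": 1},
  {"offset": [0,0,2],"spin": 0,"gripper": 1},
  {"offset": [0,0,0],"spin": 0,"gripper": 1},
  {"offset": [0,0,0],"spin": 0,"gripper": 1},
  {"offset": [0,0,0],"spin": 0,"gripper": 1},
])

```text
time: 29.5
tool_pos: [548.6, -187.2, 22.3]
eef_rot: [0.0, 0.782, 0.623, 0.0]
ft_force: [0.8, -0.7, 0.5]
width: 13.4
grasp_force: 59.0
```

Run:
```python
from h import *
go(546+10*.224,-197.1+10*.975,19.5); print(robot.sense()['ft_force'])
```

```text
tx -0.3 ty -0.3 tz 2.8 psi -12.9 w 13.4 F 59 [ 548.6 -187.2   22.3] 29.5
[ 0.77404959 -0.70651137  0.47663066]
```

>>> apply_moves([
  {"offset": [0,0,1.5],"spin": 0,"gripper": 1},
  {"offset": [0,0,1],"spin": 0,"gripper": 1},
  {"offset": [0,0,0],"spin": 0,"gripper": 1},
  {"offset": [0,0,0],"spin": 0,"gripper": 0.6},
  {"offset": [0,0,0],"spin": 0,"gripper": 0.5},
  {"offset": [0,0,0],"spin": 0,"gripper": 0.4},
  {"offset": [0,0,0],"spin": 0,"gripper": 0.35},
  {"offset": [0,0,-8],"spin": 0,"gripper": 0.35},
  {"offset": [0,0,-25],"spin": 0,"gripper": 0.2},
  {"offset": [0,0,-40],"spin": 0,"gripper": -0.2},
])

```text
time: 30.5
tool_pos: [546.4, -186.3, 91.6]
eef_rot: [-0.002, 0.782, 0.623, -0.002]
ft_force: [1.5, -0.7, 1.3]
width: 47.5
grasp_force: 0.0
```

>>> apply_moves([
  {"offset": [0,0,-40],"spin": 0,"gripper": -0.5},
  {"offset": [0,0,-20],"spin": 0,"gripper": -1},
  {"offset": [20,5,0],"spin": 0,"gripper": -1},
  {"offset": [40,10,0],"spin": 0,"gripper": -1},
  {"offset": [40,10,0],"spin": 0,"gripper": -1},
  {"offset": [40,10,0],"spin": 0,"gripper": -1},
  {"offset": [40,10,0],"spin": 0,"gripper": -1},
  {"offset": [40,10,0],"spin": 0,"gripper": -1},
  {"offset": [20,5,0],"spin": 0,"gripper": -1},
  {"offset": [0,0,0],"spin": 0,"gripper": -1},
])

```text
time: 31.5
tool_pos: [661.4, 37.5, 152.1]
eef_rot: [-0.0, 0.78, 0.625, 0.0]
ft_force: [-0.8, 1.0, 0.3]
width: 85.4
grasp_force: 0.0
```

Run:
```python
from h import *
q,_=eyes.capture("top")
cv2.imwrite("pics/g7.png",cv2.resize(q[185:305,340:470,::-1],None,fx=4,fy=4,interpolation=3))
go(679.2,64,38)
```

```text
tx 33.5 ty 11.7 tz 114.2 psi -12.8 w 85.7 F 0 [660.4  33.9 152.2] 31.55
```

View pics/g7.png

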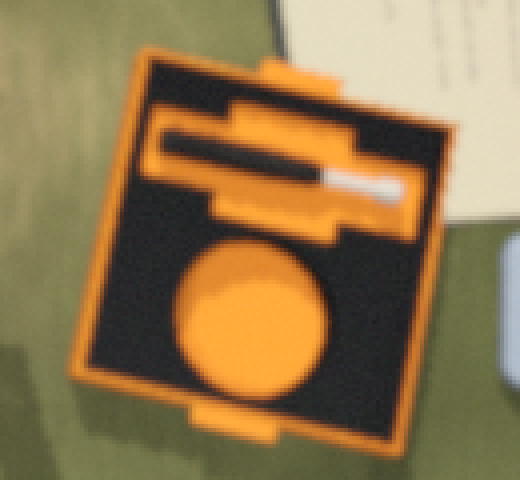

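The punch lies in the orange slot at g7(285,165). Next is the snap pot.

>>> apply_moves([
  {"offset": [20,6,0],"spin": 0,"gripper": -1},
  {"offset": [13,5.5,0],"spin": 0,"gripper": -1},
  {"offset": [0,0,10],"spin": 0,"gripper": -1},
  {"offset": [0,0,20],"spin": 0,"gripper": -1},
  {"offset": [0,0,15],"spin": 0,"gripper": -1},
  {"offset": [0,0,0],"spin": 0,"gripper": -1},
  {"offset": [0,0,0],"spin": 0,"gripper": -1},
  {"offset": [0,0,0],"spin": 0,"gripper": -1},
  {"offset": [0,0,0],"spin": 0,"gripper": -1},
  {"offset": [0,0,0],"spin": 0,"gripper": -1},
])

```text
time: 32.55
tool_pos: [679.5, 62.9, 108.1]
eef_rot: [0.0, 0.782, 0.623, 0.001]
ft_force: [-0.7, 0.4, -0.5]
width: 85.3
grasp_force: 0.0
```

Run:
```python
from h import *
go(679.5,64,26)
```

```text
tx 1.0 ty -0.2 tz 82.1 psi -12.9 w 85.3 F 0 [679.5  62.9 108.1] 32.55
```

>>> apply_moves([
  {"offset": [0.8,0,10],"spin": 0,"gripper": -1},
  {"offset": [0,0,15],"spin": 0,"gripper": -1},
  {"offset": [0,0,15],"spin": 0,"gripper": -1},
  {"offset": [0,0,15],"spin": 0,"gripper": -1},
  {"offset": [0,0,14],"spin": 0,"gripper": -1},
  {"offset": [0,0,8],"spin": 0,"gripper": -1},
  {"offset": [0,0,5],"spin": 0,"gripper": -1},
  {"offset": [0,0,0],"spin": 0,"gripper": -1},
  {"offset": [0,0,0],"spin": 0,"gripper": -0.8},
  {"offset": [0,0,0],"spin": 0,"gripper": -0.6},
])

```text
time: 33.55
tool_pos: [679.9, 63.7, 26.1]
eef_rot: [0.0, 0.782, 0.623, 0.001]
ft_force: [0.5, 1.3, 0.0]
width: 68.6
grasp_force: 0.0
```

>>> apply_moves([
  {"offset": [0,0,0],"spin": 0,"gripper": -0.4},
  {"offset": [0,0,0],"spin": 0,"gripper": 0},
  {"offset": [0,0,0],"spin": 0,"gripper": 1},
  {"offset": [0,0,0],"spin": 0,"gripper": 1},
  {"offset": [0,0,0],"spin": 0,"gripper": 1},
  {"offset": [0,0,0],"spin": 0,"gripper": 1},
  {"offset": [0,0,-5],"spin": 0,"gripper": 1},
  {"offset": [0,0,-20],"spin": 0,"gripper": 1},
  {"offset": [0,0,-40],"spin": 0,"gripper": 1},
  {"offset": [0,0,-45],"spin": 0,"gripper": 1},
])

```text
time: 34.55
tool_pos: [677.5, 64.0, 134.3]
eef_rot: [-0.001, 0.782, 0.623, -0.002]
ft_force: [1.1, 0.3, -2.5]
width: 59.2
grasp_force: 65.3
```

Run:
```python
from h import *
go(475.8,-180.9,100); print(robot.sense()['ft_force'])
```

```text
tx -283.8 ty -141.7 tz 34.3 psi -12.9 w 59.2 F 65 [677.5  64.  134.3] 34.55
[ 1.1033289   0.34105841 -2.51024518]
```

>>> apply_moves([
  {"offset": [-20,-10,-10],"spin": 0,"gripper": 1},
  {"offset": [-32,-16,0],"spin": 0,"gripper": 1},
  {"offset": [-36,-18,0],"spin": 0,"gripper": 1},
  {"offset": [-36,-18,0],"spin": 0,"gripper": 1},
  {"offset": [-36,-18,0],"spin": 0,"gripper": 1},
  {"offset": [-36,-18,0],"spin": 0,"gripper": 1},
  {"offset": [-36,-18,0],"spin": 0,"gripper": 1},
  {"offset": [-32,-16,0],"spin": 0,"gripper": 1},
  {"offset": [-20,-10,0],"spin": 0,"gripper": 1},
  {"offset": [0,0,0],"spin": 0,"gripper": 1},
])

```text
time: 35.55
tool_pos: [473.8, -184.6, 145.2]
eef_rot: [-0.0, 0.784, 0.62, -0.001]
ft_force: [0.1, 0.5, -2.5]
width: 59.6
grasp_force: 65.3
```

>>> apply_moves([
  {"offset": [0,0,10],"spin": 0,"gripper": 1},
  {"offset": [0,0,20],"spin": 0,"gripper": 1},
  {"offset": [0,0,20],"spin": 0,"gripper": 1},
  {"offset": [0,0,15],"spin": 0,"gripper": 1},
  {"offset": [0,0,10],"spin": 0,"gripper": 1},
  {"offset": [0,0,0],"spin": 0,"gripper": 1},
  {"offset": [0,0,0],"spin": 0,"gripper": 1},
  {"offset": [0,0,0],"spin": 0,"gripper": 1},
  {"offset": [0,0,0],"spin": 0,"gripper": 1},
  {"offset": [0,0,0],"spin": 0,"gripper": 1},
])

```text
time: 36.55
tool_pos: [477.7, -181.3, 70.8]
eef_rot: [0.0, 0.782, 0.623, 0.001]
ft_force: [-0.0, 0.2, -1.6]
width: 59.5
grasp_force: 65.3
```

Run:
```python
from h import *
go(475.8,-180.9,30.5); print(robot.sense()['ft_force'])
```

```text
tx -0.0 ty -1.9 tz 40.3 psi -12.9 w 59.5 F 65 [ 477.7 -181.3   70.8] 36.55
[-0.04720974  0.1897148  -1.58248578]
```

>>> apply_moves([
  {"offset": [0,-1.5,10],"spin": 0,"gripper": 1},
  {"offset": [0,0,12],"spin": 0,"gripper": 1},
  {"offset": [0,0,9],"spin": 0,"gripper": 1},
  {"offset": [0,0,5],"spin": 0,"gripper": 1},
  {"offset": [0,0,3],"spin": 0,"gripper": 1},
  {"offset": [0,0,0],"spin": 0,"gripper": 1},
  {"offset": [0,0,0],"spin": 0,"gripper": 1},
  {"offset": [0,0,0],"spin": 0,"gripper": 1},
  {"offset": [0,0,0],"spin": 0,"gripper": 1},
  {"offset": [0,0,0],"spin": 0,"gripper": 1},
])

```text
time: 37.55
tool_pos: [475.9, -180.8, 31.4]
eef_rot: [0.0, 0.782, 0.623, 0.0]
ft_force: [-0.2, 0.8, -0.9]
width: 59.6
grasp_force: 65.3
```

Run:
```python
from h import *
go(475.8,-180.9,30.5); print(robot.sense()['ft_force'])
```

```text
tx -0.1 ty -0.1 tz 0.9 psi -12.9 w 59.6 F 65 [ 475.9 -180.8   31.4] 37.55
[-0.22180234  0.84361679 -0.85994211]
```

>>> apply_moves([
  {"offset": [0,0,1],"spin": 0,"gripper": 0},
  {"offset": [0,0,0],"spin": 0,"gripper": -0.45},
  {"offset": [0,0,0],"spin": 0,"gripper": -0.6},
  {"offset": [0,0,0],"spin": 0,"gripper": -0.8},
  {"offset": [0,0,0],"spin": 0,"gripper": -0.9},
  {"offset": [0,0,0],"spin": 0,"gripper": -0.9},
  {"offset": [0,0,-10],"spin": 0,"gripper": -0.9},
  {"offset": [0,0,-25],"spin": 0,"gripper": -0.9},
  {"offset": [0,0,-45],"spin": 0,"gripper": -0.9},
  {"offset": [0,0,-45],"spin": 0,"gripper": -0.9},
])

```text
time: 38.55
tool_pos: [475.0, -181.0, 156.8]
eef_rot: [-0.0, 0.783, 0.623, -0.001]
ft_force: [0.9, 0.8, -0.3]
width: 80.9
grasp_force: 0.0
```

>>> apply_moves([
  {"offset": [0,0,-30],"spin": 0,"gripper": -0.9},
  {"offset": [0,0,-30],"spin": 0,"gripper": -0.9},
  {"offset": [25,0,0],"spin": 0,"gripper": -0.9},
  {"offset": [40,0,0],"spin": 0,"gripper": -0.9},
  {"offset": [40,0,0],"spin": 0,"gripper": -0.9},
  {"offset": [40,0,0],"spin": 0,"gripper": -0.9},
  {"offset": [30,0,0],"spin": 0,"gripper": -0.9},
  {"offset": [20,0,0],"spin": 0,"gripper": -0.9},
  {"offset": [0,0,0],"spin": 0,"gripper": -0.9},
  {"offset": [0,0,0],"spin": 0,"gripper": -0.9},
])

```text
time: 39.55
tool_pos: [519.2, 8.5, 215.7]
eef_rot: [0.0, 0.782, 0.623, -0.0]
ft_force: [0.2, -0.9, 0.4]
width: 81.2
grasp_force: 0.0
```

Run:
```python
from h import *
p,d=eyes.capture("scene"); q,dq=eyes.capture("top"); np.save("pics/topf.npy",dq)
cv2.imwrite("pics/g8.png",np.hstack([cv2.resize(p[130:350,130:480,::-1],(400,400)),cv2.resize(q[110:310,90:470,::-1],(400,400))]))
T=np.array(C["top"]["cam_to_world"])
v,u=np.mgrid[0:420,0:560]; W=np.stack([u,v,np.ones_like(u)],-1)@np.linalg.inv(C["top"]["intrinsics"]).T*dq[...,None]@T[:3,:3].T+T[:3,3]
hsv=cv2.cvtColor(q,cv2.COLOR_RGB2HSV)
def m(nm,c,r,zlo,zhi,org,th):
    k=(dq>0)&(np.hypot(W[...,0]-c[0],W[...,1]-c[1])<r)&(W[...,2]>zlo)&(W[...,2]<zhi)
    if k.sum()<3: print(nm,"none"); return
    a=W[k].mean(0); e=a[:2]-org; print(nm,a.round(1),"max z %.1f"%W[k][:,2].max(),"tray",(e[0]*np.cos(th)+e[1]*np.sin(th)).round(1),(-e[0]*np.sin(th)+e[1]*np.cos(th)).round(1),k.sum())
Z=(np.array([516.3,300.9]),-.149); S=(np.array([509,-188.6]),-.226)
m("glue",(488,341.5),30,80,110,*Z); m("oiler",(477,270),22,28,70,*Z); m("pot",(476,-181),45,55,90,*S)
```

```text
glue [486.5 339.7  91.4] max z 96.1 tray -35.2 33.9 251
oiler [477.7 271.   42.5] max z 63.6 tray -33.7 -35.3 84
pot [ 476.7 -189.3   67.7] max z 72.5 tray -31.3 -7.9 525
```

View pics/g8.png

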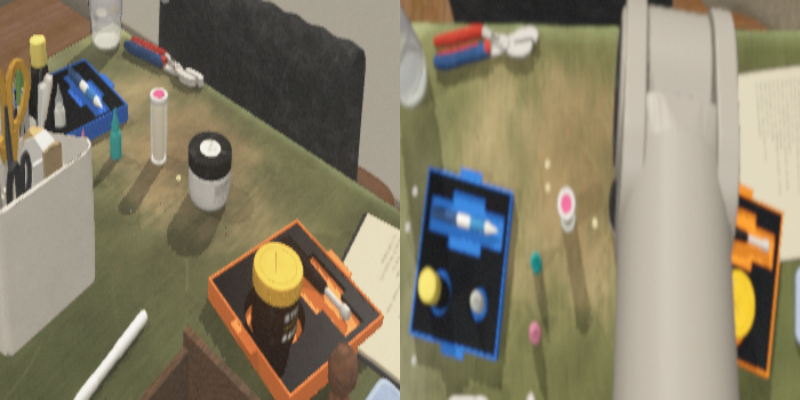

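Everything is seated. The lid top measures 68 mm and the cap top 91 mm, which match the well floors, and the spool and balm pot haven't moved.

```bash
python3 -c "
from bench import workorder
print(workorder.job_done())"
```

```text
the job is handed in; nothing more can be done
None
```

I placed and released all five kit items in their cut-outs, left the spool and balm pot untouched, and handed the job in at about 40 s; the hand-in did not report a verdict.

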